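# Load the marking press and hold its lever at the third click

## Robot

A 6-joint arm with a two-finger parallel gripper is mounted at the origin on the work surface; the furniture and walls round the work are solid. World frame = base frame: x ahead of the robot, y to its left, z up, the work surface at z = 0. Lengths are in m, angles in rad, forces in N, time in s.
With the tool pointing down it reaches from about 0.425 to 0.95 m from the base axis. Payload 3.5 kg.
Tool frame: the origin (TCP) lies at the centre of the arm's flange, where the gripper is bolted on; the fingertips stand 173 mm ahead of it and the grasp point (between the pads) lies 155 mm ahead of it (ctrl.tcp_to_grasp is the distance from the TCP to the grasp point, in m); z points along the fingers, x is the direction in which the jaws open and shut, and the axes are right-handed (so a half turn about z gives the same grasp; the last joint's range is limited). The gripper opens to 85 mm and grips with 20 to 120 N. Pads are 22 mm wide; open, the fingers measure 114 mm over their backs; the gripper's body (76 mm by 85 mm) begins 54 mm behind the grasp point. The pads swing forward as they close: fully open they stand 13 mm farther back than shut.
Start: joints at [0.993, 0.286, 1.577, -0, 1.279, -0.15], TCP at [0.28, 0.614, 0.405] pointing down, gripper open.
Joint ranges: [-2.77, 2.77], [-0.9, 2.22], [0.21, 2.48], [-1.53, 4.67], [0.24, 2.81], [-2.84, 2.84]. Speed limits (rad/s): [2.79, 2.79, 3.14, 3.14, 3.14, 3.14].

## Interface

Orientations are given as a unit quaternion [x, y, z, w].
In Python, from plant import readout, imaging, ctrl, spotter gives the robot as it stands.
- The arm moves only by the tool apply_moves, never from a script. Its argument "steps" is a list of rows, each an object of numbers: "tx", "ty", "tz": the shift along the tool's x, y, z in mm; "wx", "wy", "wz": the turn, a rotation vector about the tool's x, y, z in rad. In form: [{"tx": .., "ty": .., "tz": .., "wx": .., "wy": .., "wz": ..}, ...]. A call has 1 to 12 rows; each row is the pose to reach, as a shift and turn from the pose commanded when the call began, along the tool's axes at that moment; what a row does not reach only later rows make up. A row lasts 1/10 s, in which the tool goes at most 50 mm and 8.59 degrees, less where a joint would pass 70% of its speed; a pose out of reach is approached as far as the arm can. A call with a gripper value outside its range is refused whole. "hand" is the opening, from 0 (shut) to 1 (fully open), set as the call begins (left out, the last holds). The fingers move at their own pace and stop on an object; "force" is the grip in N (left out, the last holds). Time passes only in rows, so rows that repeat a pose let the fingers close. It gives the time, the measured TCP pose, the force and the opening at its end, in the units of the state.
- readout.get_state(): the state, without advancing time (a new reading comes with each control period).
- imaging.read_camera(name): name is "scene" or "top" or "wrist"; returns a dict with "img" (400x640x3 uint8, red, green, blue), "vfov" (degrees; the focal length in pixels is half the picture's height over the tangent of half this angle, whatever the lens; pixels are square), "cx", "cy" (the principal point, pixels), "R" (3x3) and "t" (3): a world point X has camera coordinates R X + t; the wrist camera has in their place "tool_from_camera" (4x4, takes a point from camera to tool coordinates, whose origin is the TCP and whose axes are the tool frame's). Camera axes: x right, y down, z forward; pixel columns grow to the right and rows downward; lengths in m; the calibration is good to about 2 mm. A picture is of the moment at which its call begins: read the wrist's pose just before it. There is no depth.
- ctrl.sign_off(): hands the job in, once; it reports no verdict.
Trained networks look in the newest picture that a camera, given by its name, has taken for a name from the list of things; names that differ only in an ending like _2 or _b are one class to them, and where a whole thing is asked for, a point or a joint stands for the part that bears it (a point fixed in the world has none). Each returns a list of dicts, best first, with "confidence" (0 to 1); they miss things now and then, are a little off and sometimes report something else, mostly with a low value. They report only what shows in the picture. A call takes as long as a camera call. They do not tell look-alikes from the thing itself.
- spotter.trace(camera, label): "region" (400x640 bool, what is visible of it) and "uv" ([column, row] in pixels, amid what is visible of it).
The state is a dict: "time": time; "qpos": joint angles; "dq": joint speeds; "joint_efforts": joint torques, N m; "eef_pos": TCP position; "tcp_rot": TCP orientation; "contact_force": force on the tool from outside, world axes, zero at the start; "wrist_torque": the same for the moment, N m; "opening": opening from 0.0 (shut) to 1.0 (fully open).
Only numpy, scipy, OpenCV 4.12 (cv2) and the standard library are available. Lean on these libraries where they do the work, as an engineer would, in place of code of your own. Each camera call takes 0.05 s, during which the arm holds its last target.

## Task

Lay the long offcut block (not the flat square one) down flat in the open drawer of the small marking press, let go of it and slide the drawer fully shut. Only then push the press's spring-return lever down with the fingers, past the first two clicks to the third one at the bottom, and keep it held there: the program finishes while still holding the lever down. Leave the flat block and the sanding block alone.

Things in the scene. Friction and masses are not known exactly. Their poses are not given: they have to be found in the camera images.
- marking_press: Grey press fixed to the bench; origin under its centre, x to its rear, y to its left, z up; its front (-x) faces the robot. Base 140 (x) x 150 (y) x 70 mm high, with the drawer. A column stands on its rear (x +20 to +70, y -39 to +39, top at 180 mm); the lever sticks out of its front slot. White ticks by the slot mark rest and, each 15 mm lower, clicks 1, 2, 3 (one, two, three dots).
- drawer (a joint): How far the drawer stands out of the press, m: 0 fully shut, at most 0.09; starts 0.080 to 0.090. Slides along the press's -x to open, without a spring, about 1.5 N friction; stays where it is left.
- tray_centre (a point): Middle of the drawer's inner floor (top surface, 10 mm above the bench), axes as the press. Inside 78 mm along x, 116 mm along y; side and rear walls 13 mm above the floor, front plate 48 mm. As the drawer stands at the start, all of the inside is clear of the press. The opening into the press ends 60 mm above the bench, so the block goes in lying, not on end.
- drawer_pull (a point): Middle of the drawer's bar pull: a round steel bar 10 mm thick, 66 mm long along the press's y, its centre 20 mm in front of the drawer's front plate and 43 mm above the bench. Pushing it toward the press's +x shuts the drawer.
- lever (a joint): How far the lever is pressed down, m: 0 at rest (up), clicks at 0.015, 0.030, 0.045, end stop 0.048. Moves straight down. A spring always drives it back up, from every click too: about 3 N at rest rising to 8 N at the third click, plus or minus about 2.5 N between clicks (at most about 10 N).
- lever_pad (a point): Middle of the top face of the lever's black pad (36 mm along the press's x, 34 mm along y, 12 mm thick); 168 mm above the bench at rest, 123 mm at the third click; moves with the lever. The column's face lies 56 mm behind it (+x), its top 12 mm above the pad at rest.
- block_centre (a point): Centre of the loose long offcut block to load: plain wood, 38 (x) x 60 (y) x 38 (z) mm, about 45 g, lying on the bench with its z up, to the left of the press. Axes along its edges.
- long_block: The same block; origin at the middle of its underside.
- flat_centre (a point): Centre of the flat square offcut block, 50 x 50 x 19 mm, loose; leave alone. It may have changed places with the long block.
- sander: Sanding block, 64 x 113 mm, 32 mm high, cork-brown, loose, on the right in front of the tool box; origin under its centre. Leave alone.
Mind the look-alikes: they are no part of the job. Of the things that look like the long_block, take the one that is farthest to the robot's left at the start.

How it is judged:
On the way, in this order (a step that is already met when the one before it is completed fails the run):
1. the long block lies in the drawer, let go, with the drawer still open (x of block_centre in the frame of tray_centre between -0.036 and 0.036 m and y of block_centre in the frame of tray_centre between -0.056 and 0.056 m and z of block_centre in the frame of tray_centre between 0.01 and 0.026 m and contact force between the fingers and long_block below 0.2 N and value of joint drawer above 0.03 m and linear speed of long_block below 0.02 m/s), for 0.2 s.
2. the drawer is fully shut with the block in it (x of block_centre in the frame of tray_centre between -0.036 and 0.036 m and y of block_centre in the frame of tray_centre between -0.056 and 0.056 m and z of block_centre in the frame of tray_centre between 0.01 and 0.026 m and value of joint drawer below 0.006 m), for 0.2 s.
3. the fingers hold the lever at the third click (all of step 2 and value of joint lever above 0.0405 m and contact force between the fingers and lever above 2 N), for 0.2 s.
At the end, for the whole second after the job is handed in: The block lies inside the drawer (its centre within the tray and no more than 26 mm above its floor), the drawer is shut to within 6 mm, and the fingers still press on the lever with more than 2 N, holding it still at 40.5 mm or lower (third click 45 mm, stop 48 mm) (all of step 3 and contact force between the fingers and long_block below 0.2 N and velocity of joint lever between -0.01 and 0.01 m/s); the arm keeps its last pose, push and grip.
It fails at once if the lever is pressed (over 8 mm) while the drawer is not shut (over 10 mm out) (value of joint lever above 0.008 m and value of joint drawer above 0.01 m).
It fails at once if the flat block or the sanding block is moved more than 30 mm (distance of any of flat_centre, sander from where it was at the start of the episode above 0.03 m).
It also fails if it takes over 54 s, if anything falls off the work surface, if the arm or the gripper's body presses on something with over 40 N, if the wrist force passes 120 N, or if a joint passes its speed limit or range.

## Working session

There is one attempt and no reset: what is moved stays moved. The work goes in short steps, Python scripts to look and compute and a tool call to move; the robot and the scene stay as the last step left them, time stands still between calls to the robot, and variables do not carry over. Pictures are saved under pics/ and viewed, and the job is handed in when it is done.

Besides the shell and the picture viewer there is one more tool, called after "Emit:" as name(argument=value, ...) on one line, values as JSON. apply_moves: Moves the arm, as the interface text tells. Its arguments: {"type":"object","properties":{"steps":{"type":"array","items":{"type":"object","properties":{"tx":{"type":"number"},"ty":{"type":"number"},"tz":{"type":"number"},"wx":{"type":"number"},"wy":{"type":"number"},"wz":{"type":"number"}}}},"hand":{"type":"number"},"force":{"type":"number"}},"required":["steps"]}

```bash
ls; mkdir -p pics; python3 - <<'E'
from plant import readout, imaging, ctrl, spotter
import cv2,numpy as np
print(readout.get_state())
for n in ["scene","top"]:
    c=imaging.read_camera(n)
    cv2.imwrite(f"pics/{n}0.png",c["img"][:,:,::-1])
    print(n,c["vfov"],c["cx"],c["cy"],c["R"],c["t"])
    for l in ["long_block","flat_centre","sander","drawer_pull","lever_pad","marking_press","drawer"]:
        for r in spotter.trace(n,l): 
            ys,xs=np.where(r["region"]); print(l,r["confidence"],r["uv"],xs.min(),xs.max(),ys.min(),ys.max())
E
```

```text
pics
{'time': 0.0, 'qpos': array([ 9.93010988e-01,  2.87188715e-01,  1.57818845e+00,  1.28195079e-05,
        1.27857050e+00, -1.50031373e-01]), 'dq': array([ 0.00171088, -0.00139659,  0.00326841, -0.00090115, -0.00129461,
        0.00107013]), 'joint_efforts': array([-2.37711620e-04, -4.05983698e+01, -2.92623925e+01, -1.61875055e-04,
        5.83044399e-03, -1.27270414e-05]), 'eef_pos': array([0.27986192, 0.61397366, 0.40332511]), 'tcp_rot': array([ 8.41079543e-01,  5.40910173e-01, -1.07696417e-03,  4.76144012e-04]), 'contact_force': array([ 0.68660035,  0.1641158 , -0.12256271]), 'wrist_torque': array([ 0.0046551 ,  0.04242585, -0.01534536]), 'opening': 1.0000192303486706}
scene 42.07149524734359 323.63200047760125 195.92891808352016 [[ 0.68584109 -0.72772228 -0.00650218]
 [-0.39531748 -0.36503529 -0.8428958 ]
 [ 0.61102053  0.580663   -0.53803754]] [-0.28040528  0.32503208  0.82200731]
long_block 0.64 [259.7, 238.8] 247 276 222 248
long_block 0.61 [315.4, 261.6] 300 328 244 278
flat_centre 0.56 [221.8, 226.0] 208 237 214 236
sander 0.56 [366.0, 340.6] 336 393 312 377
drawer_pull 0
[... 200 characters left out ...]
 279.8] 370 442 256 301
drawer 0.39 [435.6, 202.3] 425 447 186 206
top 57.98256980260323 312.62209919939863 193.64837312016272 [[ 0.01052073 -0.99938608 -0.03341822]
 [-0.99651787 -0.00771438 -0.08302188]
 [ 0.08271311  0.03417531 -0.99598724]] [0.05719677 0.49673547 0.9627408 ]
long_block 0.78 [326.5, 224.8] 313 336 215 234
flat_centre 0.53 [232.5, 240.0] 222 242 229 249
sander 0.84 [406.3, 259.9] 384 429 244 273
drawer_pull 0.72 [392.1, 194.2] 365 418 173 220
lever_pad 0.61 [395.1, 150.9] 388 402 130 160
lever_pad 0.39 [393.5, 193.6] 366 418 174 219
marking_press 0.65 [386.7, 157.7] 353 417 105 218
marking_press 0.24 [233.6, 238.1] 222 242 230 248
drawer 0.79 [390.6, 194.9] 365 419 173 219
```

```bash
python3 - <<'E'
import cv2
a=cv2.imread("pics/scene0.png");b=cv2.imread("pics/top0.png")
cv2.imwrite("pics/s1.png",cv2.resize(a[150:390,180:500],None,fx=2.5,fy=2.5,interpolation=cv2.INTER_CUBIC))
cv2.imwrite("pics/t1.png",cv2.resize(b[90:300,180:460],None,fx=2.8,fy=2.8,interpolation=cv2.INTER_CUBIC))
E
```

```text
(no output)
```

View pics/s1.png

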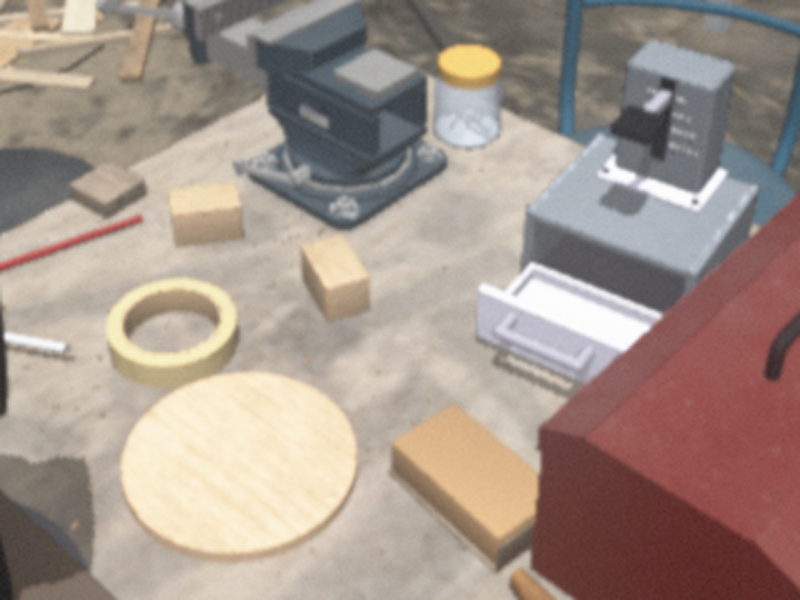

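View pics/t1.png

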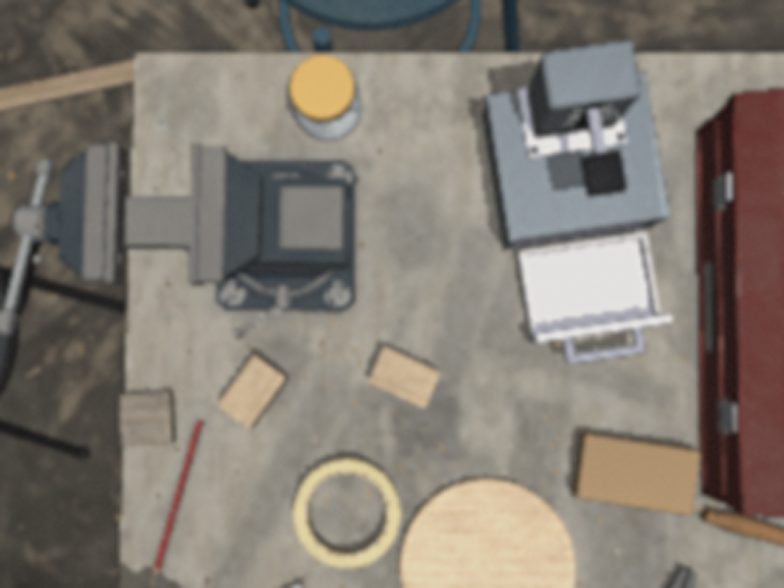

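View pics/top0.png

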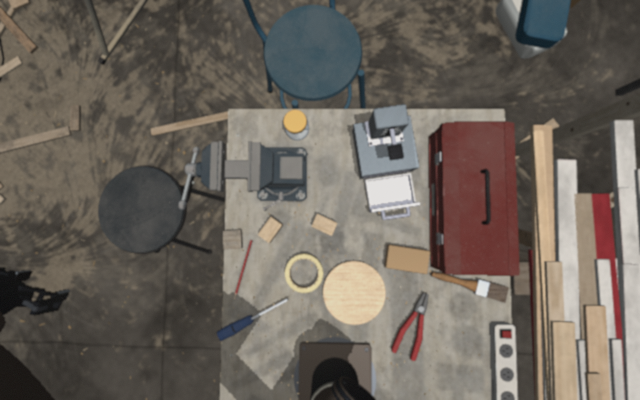

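The first view shows two wood blocks that look like the long one, at top-view px (270,229) and (324,224). The greyish flat square is at (232,239). The farthest to the robot's left (+y, so the smallest column) among the long ones is (270,229). I'll confirm it in a crop and measure it.

```bash
cat > h.py <<'E'
import numpy as np,cv2
from plant import readout, imaging, ctrl, spotter
from scipy.optimize import least_squares
from scipy.spatial.transform import Rotation as Ro
def K(c):
    h=c["img"].shape[0]; return h/2/np.tan(np.radians(c["vfov"])/2)
def camRT(c,st=None):
    if "R" in c: return np.array(c["R"]),np.array(c["t"])
    T=np.eye(4);T[:3,:3]=Ro.from_quat(st["tcp_rot"]).as_matrix();T[:3,3]=st["eef_pos"]
    W=np.linalg.inv(T@np.array(c["tool_from_camera"])); return W[:3,:3],W[:3,3]
def proj(c,X,st=None):
    R,t=camRT(c,st);p=np.atleast_2d(X)@R.T+t
    return np.c_[K(c)*p[:,0]/p[:,2]+c["cx"],K(c)*p[:,1]/p[:,2]+c["cy"]]
def back(c,uv,z,st=None):
    R,t=camRT(c,st);d=R.T@np.array([(uv[0]-c["cx"])/K(c),(uv[1]-c["cy"])/K(c),1]);o=-R.T@t
    return o+d*(z-o[2])/d[2]
E
python3 - <<'E'
from h import *
t=imaging.read_camera("top");s=imaging.read_camera("scene")
print("blk",back(t,(270,228.6),.038),"flat",back(t,(232.5,239.5),.019),"other",back(t,(324,224),.038),"sander",back(t,(406,260),.032))
print("scene blk",back(s,(180+206/2.5,150+197/2.5),.038))
b=t["img"][:,:,::-1];cv2.imwrite("pics/t2.png",cv2.resize(b[200:260,215:345],None,fx=6,fy=6,interpolation=cv2.INTER_CUBIC))
cv2.imwrite("pics/t3.png",cv2.resize(b[95:225,340:440],None,fx=4.6,fy=4.6,interpolation=cv2.INTER_CUBIC))
b=s["img"][:,:,::-1];cv2.imwrite("pics/s3.png",cv2.resize(b[155:315,360:500],None,fx=3.7,fy=3.7,interpolation=cv2.INTER_CUBIC))
E
```

```text
blk [0.40028712 0.17407489 0.038     ] flat [0.36930259 0.2790267  0.019     ] other [0.41404957 0.03003402 0.038     ] sander [ 0.32179677 -0.18666086  0.032     ]
scene blk [0.39728935 0.17408828 0.038     ]
```

View pics/t2.png

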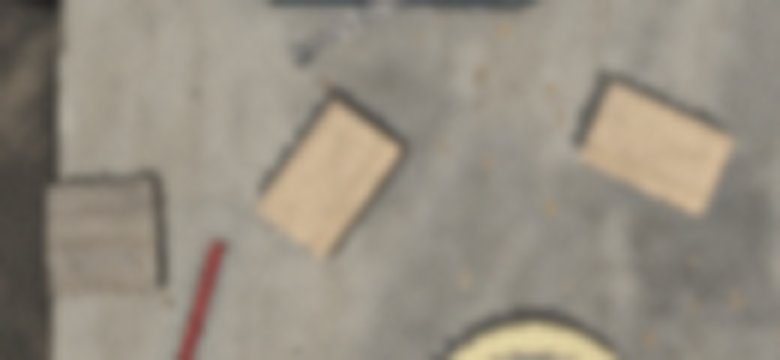

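View pics/t3.png

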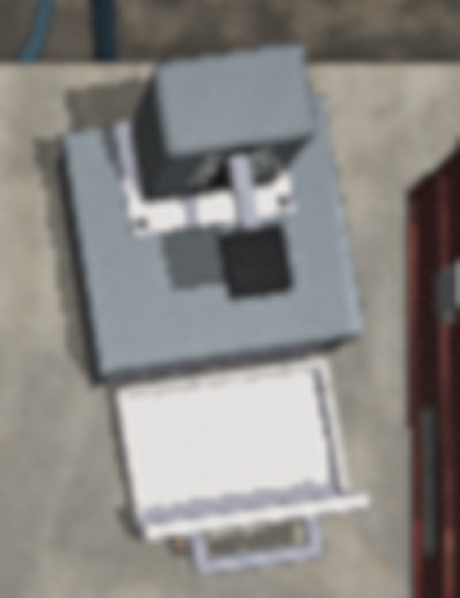

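View pics/s3.png

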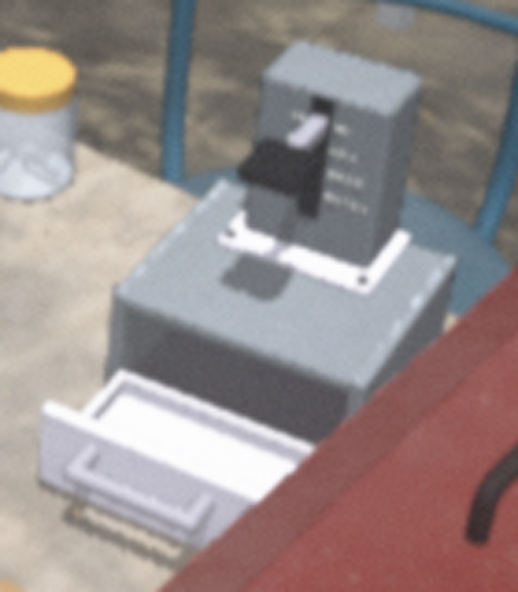

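The crop confirms the left wood block (px ~(270,229)) is 38x60-ish, while (324,224) is its look-alike and the greyish square is the flat. Now I'll fit the poses.

```bash
python3 - <<'E'
from h import *
t=imaging.read_camera("top");s=imaging.read_camera("scene")
def un(p,f,o): return (np.array(p,float)+.5)/f-.5+np.array(o)
# block
B=un([(338,97),(404,150),(325,258),(258,208)],6,(215,200))
c3=np.array([back(t,p,.038) for p in B]);print(c3.round(4), np.linalg.norm(np.diff(c3[[0,1,2,3,0]],axis=0),axis=1))
def rect(p):
    c,s_=np.cos(p[2]),np.sin(p[2]);R=np.array([[c,-s_],[s_,c]])
    return lambda q:np.c_[(np.array(q)[:,:2]@R.T)+p[:2],np.array(q)[:,2]]
Q=np.array([(19,30),(19,-30),(-19,-30),(-19,30)])/1e3;Q=np.c_[Q,np.full(4,.038)]
best=None
for k in range(8):
  for fl in (0,):
    r=least_squares(lambda p:(proj(t,rect(p)(Q))-B).ravel(),[.4,.174,k*np.pi/4])
    if best is None or r.cost<best.cost: best=r
print("block",best.x.round(4),best.cost,best.fun.round(1))
# press
P=[];
def add(cam,X,uv):P.append((cam,X,uv))
f=4.6;o=(340,95)
for X,u in [((-.07,.075,.07),(97,378)),((-.07,-.075,.07),(362,330)),((.07,.075,.07),(65,135)),
 ((.07,.039,.18),(160,65)),((.07,-.039,.18),(303,45)),((.02,-.039,.18),(312,130)),((.02,.039,.18),(170,152)),
 ((-.054,.017,.168),(231,298)),((-.054,-.017,.168),(291,286))]: add(t,X,un(u,f,o))
f=3.7;o=(360,155)
for X,u in [((-.07,.075,.07),(114,290)),((-.07,-.075,.07),(360,388)),((.07,-.075,.07),(456,260)),
 ((.07,.039,.18),(300,43)),((.07,-.039,.18),(420,75)),((.02,-.039,.18),(385,102)),((.02,.039,.18),(264,70))]: add(s,X,un(u,f,o))
g=lambda p:np.array([(proj(c,rect(p)([X]))[0]-u) for c,X,u in P])
r=least_squares(lambda p:g(p).ravel(),[.5,-.15,0],loss="soft_l1")
print("press",r.x.round(4),g(r.x).round(1).tolist())
p=r.x;R=rect(p)
# drawer pull: bar center line in top view, front plate
for u in [(205,565),(322,547)]:
    w=back(t,un(u,4.6,(340,95)),.046); d=w[:2]-p[:2];c,sn=np.cos(p[2]),np.sin(p[2]);print("pull pressframe",c*d[0]+sn*d[1],-sn*d[0]+c*d[1])
for u in [(148,535),(368,500)]:
    w=back(t,un(u,4.6,(340,95)),.058); d=w[:2]-p[:2];c,sn=np.cos(p[2]),np.sin(p[2]);print("plate",c*d[0]+sn*d[1],-sn*d[0]+c*d[1])
E
```

```text
[[0.4346 0.1723 0.038 ]
 [0.4113 0.1423 0.038 ]
 [0.3632 0.1767 0.038 ]
 [0.3849 0.2071 0.038 ]] [0.03793933 0.05910784 0.03736349 0.06062159]
block [ 0.3985  0.1747 -0.6247] 68.66286385110247 [-5.8  1.1  1.1  5.6  5.7 -0.8 -1.  -5.9]
press [ 0.6197 -0.1287  0.1453] [[0.2, -1.0], [0.3, 1.5], [-0.6, -0.6], [-2.2, -0.7], [0.2, -1.1], [1.7, 1.4], [-1.1, 1.4], [-0.9, 0.6], [0.6, 1.2], [-1.0, -0.2], [1.0, -0.4], [1.2, -0.7], [-0.8, -2.4], [2.4, -0.6], [2.4, 2.7], [-1.3, 0.1]]
pull pressframe -0.1846890000868693 0.027827745010970753
pull pressframe -0.18351143220581914 -0.03944027809005805
plate -0.16356624779891107 0.058994476938240885
plate -0.16079053803724153 -0.0662565893800655
```

```bash
cat >> h.py <<'E'
def goal(pos,ang):
    """tool down at world pos, jaw axis at world angle ang (deg): shift mm and rotvec from present pose"""
    st=readout.get_state();R=Ro.from_quat(st["tcp_rot"]);a=np.radians(ang)
    x=np.array([np.cos(a),np.sin(a),0]);z=np.array([0,0,-1.]);G=Ro.from_matrix(np.c_[x,np.cross(z,x),z])
    print("t",round(st["time"],2),"shift",(R.inv().apply(np.array(pos)-st["eef_pos"])*1e3).round(1),"rot",(R.inv()*G).as_rotvec().round(3),"pos",st["eef_pos"].round(4))
E
python3 - <<'E'
from h import *
goal([.3985,.1747,.30],54.3)
E
```

```text
t 1.0 shift [-350.7  290.1  104.7] rot [ 0.    -0.     0.195] pos [0.28   0.6142 0.4047]
```

Emit:
apply_moves(steps=[{"tx": -351,"ty": 290,"tz": 105,"wz": 0.195},{"tx": -351,"ty": 290,"tz": 105,"wz": 0.195},{"tx": -351,"ty": 290,"tz": 105,"wz": 0.195},{"tx": -351,"ty": 290,"tz": 105,"wz": 0.195},{"tx": -351,"ty": 290,"tz": 105,"wz": 0.195},{"tx": -351,"ty": 290,"tz": 105,"wz": 0.195},{"tx": -351,"ty": 290,"tz": 105,"wz": 0.195},{"tx": -351,"ty": 290,"tz": 105,"wz": 0.195},{"tx": -351,"ty": 290,"tz": 105,"wz": 0.195},{"tx": -351,"ty": 290,"tz": 105,"wz": 0.195},{"tx": -351,"ty": 290,"tz": 105,"wz": 0.195},{"tx": -351,"ty": 290,"tz": 105,"wz": 0.195}], hand=0.8, force=30)

```text
$.steps[0]: bad value
```

```bash
python3 - <<'E'
from h import *
goal([.3985,.1747,.30],54.3)
st=readout.get_state();w=imaging.read_camera("wrist")
im=w["img"][:,:,::-1].copy()
a=.947;c,s=np.cos(a),np.sin(a)
Q=np.array([(19,30),(19,-30),(-19,-30),(-19,30)])/1e3@np.array([[c,s],[-s,c]])+[.3985,.1747]
uv=proj(w,np.c_[Q,np.full(4,.038)],st);print(uv)
cv2.polylines(im,[uv.round().astype(int)],True,(0,0,255),1)
cv2.imwrite("pics/w1.png",im)
E
```

```text
t 1.0 shift [-350.7  290.1  104.7] rot [ 0.    -0.     0.195] pos [0.28   0.6142 0.4047]
[[ 98.85215795 351.38858391]
 [100.32273864 381.26638837]
 [ 75.07884865 377.63553666]
 [ 72.51393993 347.44083068]]
```

View pics/w1.png

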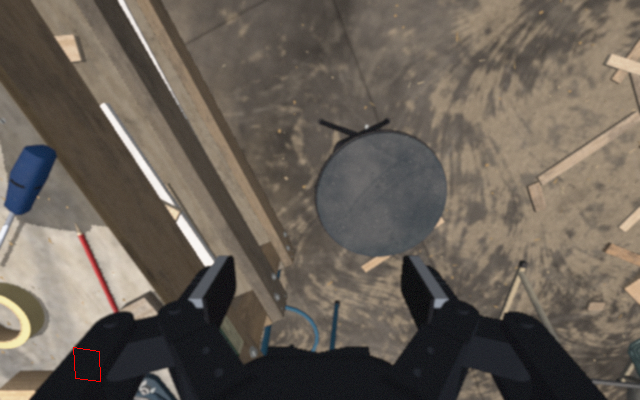

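The call was refused, and the wrist picture shows the arm still at its start. I'll give every key.

Emit:
apply_moves(steps=[{"tx": -351,"ty": 290,"tz": 105,"wx": 0,"wy": 0,"wz": 0.195},{"tx": -351,"ty": 290,"tz": 105,"wx": 0,"wy": 0,"wz": 0.195},{"tx": -351,"ty": 290,"tz": 105,"wx": 0,"wy": 0,"wz": 0.195},{"tx": -351,"ty": 290,"tz": 105,"wx": 0,"wy": 0,"wz": 0.195},{"tx": -351,"ty": 290,"tz": 105,"wx": 0,"wy": 0,"wz": 0.195},{"tx": -351,"ty": 290,"tz": 105,"wx": 0,"wy": 0,"wz": 0.195},{"tx": -351,"ty": 290,"tz": 105,"wx": 0,"wy": 0,"wz": 0.195},{"tx": -351,"ty": 290,"tz": 105,"wx": 0,"wy": 0,"wz": 0.195},{"tx": -351,"ty": 290,"tz": 105,"wx": 0,"wy": 0,"wz": 0.195},{"tx": -351,"ty": 290,"tz": 105,"wx": 0,"wy": 0,"wz": 0.195},{"tx": -351,"ty": 290,"tz": 105,"wx": 0,"wy": 0,"wz": 0.195},{"tx": -351,"ty": 290,"tz": 105,"wx": 0,"wy": 0,"wz": 0.195}], hand=0.8, force=30)

```text
time: 2.25
eef_pos: [0.3984, 0.1745, 0.3001]
tcp_rot: [0.89, 0.456, 0.0, -0.0]
contact_force: [0.1, 0.0, 0.2]
opening: 0.801
```

```bash
python3 - <<'E'
from h import *
st=readout.get_state();w=imaging.read_camera("wrist")
im=w["img"][:,:,::-1].copy()
a=.947;c,s=np.cos(a),np.sin(a)
Q=np.array([(19,30),(19,-30),(-19,-30),(-19,30)])/1e3@np.array([[c,s],[-s,c]])+[.3985,.1747]
uv=proj(w,np.c_[Q,np.full(4,.038)],st);print(uv)
cv2.imwrite("pics/w2raw.png",im)
cv2.polylines(im,[uv.round().astype(int)],True,(0,0,255),1)
cv2.imwrite("pics/w2.png",im)
for r in spotter.trace("wrist","long_block"):print(r["confidence"],r["uv"])
E
```

```text
[[340.97640919 172.00978781]
 [339.29836908 238.43000052]
 [296.4956595  238.44007987]
 [294.79166103 172.01779344]]
0.69 [189.9, 278.9]
0.66 [315.7, 194.7]
```

View pics/w2.png

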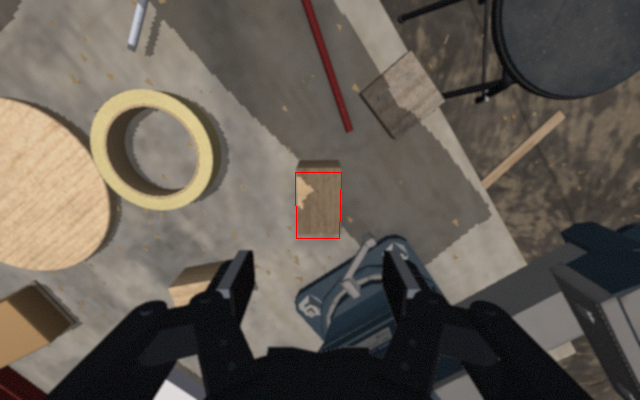

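The overlay fits the left block (wrist px 318,205), with the flat at (400,95) and the look-alike at (205,280). I'll go down with the jaws somewhat narrower to clear the vise foot.

Emit:
apply_moves(steps=[{"tx": 0,"ty": 0,"tz": 40,"wx": 0,"wy": 0,"wz": 0},{"tx": 0,"ty": 0,"tz": 80,"wx": 0,"wy": 0,"wz": 0},{"tx": 0,"ty": 0,"tz": 105,"wx": 0,"wy": 0,"wz": 0},{"tx": 0,"ty": 0,"tz": 117,"wx": 0,"wy": 0,"wz": 0},{"tx": 0,"ty": 0,"tz": 122,"wx": 0,"wy": 0,"wz": 0},{"tx": 0,"ty": 0,"tz": 122,"wx": 0,"wy": 0,"wz": 0}], hand=0.65)

```text
time: 2.95
eef_pos: [0.3986, 0.1751, 0.1781]
tcp_rot: [0.889, 0.457, 0.0, 0.0]
contact_force: [0.5, -0.7, 0.0]
opening: 0.652
```

Emit:
apply_moves(steps=[{"tx": 0,"ty": 0,"tz": 0,"wx": 0,"wy": 0,"wz": 0},{"tx": 0,"ty": 0,"tz": 0,"wx": 0,"wy": 0,"wz": 0},{"tx": 0,"ty": 0,"tz": 0,"wx": 0,"wy": 0,"wz": 0},{"tx": 0,"ty": 0,"tz": 0,"wx": 0,"wy": 0,"wz": 0},{"tx": 0,"ty": 0,"tz": 0,"wx": 0,"wy": 0,"wz": 0},{"tx": 0,"ty": 0,"tz": 0,"wx": 0,"wy": 0,"wz": 0},{"tx": 0,"ty": 0,"tz": 0,"wx": 0,"wy": 0,"wz": 0}], hand=0.3, force=30)

```text
time: 3.65
eef_pos: [0.3993, 0.1747, 0.1793]
tcp_rot: [0.89, 0.456, 0.002, 0.0]
contact_force: [-0.1, 0.6, 5.3]
opening: 0.445
```

Emit:
apply_moves(steps=[{"tx": 0,"ty": 0,"tz": -40,"wx": 0,"wy": 0,"wz": 0},{"tx": 0,"ty": 0,"tz": -80,"wx": 0,"wy": 0,"wz": 0},{"tx": 0,"ty": 0,"tz": -122,"wx": 0,"wy": 0,"wz": 0},{"tx": 0,"ty": 0,"tz": -122,"wx": 0,"wy": 0,"wz": 0},{"tx": 0,"ty": 0,"tz": -122,"wx": 0,"wy": 0,"wz": 0}])

```text
time: 4.15
eef_pos: [0.3983, 0.1744, 0.3008]
tcp_rot: [0.89, 0.456, 0.001, 0.0]
contact_force: [-0.2, -0.2, -1.3]
opening: 0.438
```

```bash
python3 - <<'E'
from h import *
goal([.505,-.1455,.33],98.3)
E
```

```text
t 4.15 shift [-197.5  273.4  -29.1] rot [ 0.003 -0.001 -0.768] pos [0.3983 0.1744 0.3008]
```

Emit:
apply_moves(steps=[{"tx": -197,"ty": 273,"tz": -29,"wx": 0,"wy": 0,"wz": -0.768},{"tx": -197,"ty": 273,"tz": -29,"wx": 0,"wy": 0,"wz": -0.768},{"tx": -197,"ty": 273,"tz": -29,"wx": 0,"wy": 0,"wz": -0.768},{"tx": -197,"ty": 273,"tz": -29,"wx": 0,"wy": 0,"wz": -0.768},{"tx": -197,"ty": 273,"tz": -29,"wx": 0,"wy": 0,"wz": -0.768},{"tx": -197,"ty": 273,"tz": -29,"wx": 0,"wy": 0,"wz": -0.768},{"tx": -197,"ty": 273,"tz": -29,"wx": 0,"wy": 0,"wz": -0.768},{"tx": -197,"ty": 273,"tz": -29,"wx": 0,"wy": 0,"wz": -0.768},{"tx": -197,"ty": 273,"tz": -29,"wx": 0,"wy": 0,"wz": -0.768}])

```text
time: 5.05
eef_pos: [0.5052, -0.1476, 0.3268]
tcp_rot: [0.656, 0.755, -0.001, -0.001]
contact_force: [0.6, 0.1, -0.5]
opening: 0.446
```

```bash
python3 - <<'E'
from h import *
st=readout.get_state();goal([.505,-.1455,.33],98.3);w=imaging.read_camera("wrist")
im=w["img"][:,:,::-1].copy()
cv2.imwrite("pics/w3raw.png",im)
p=np.array([.6197,-.1287,.1453]);c,s=np.cos(p[2]),np.sin(p[2]);R=np.array([[c,-s],[s,c]])
def P(q): q=np.array(q);return np.c_[q[:,:2]@R.T+p[:2],q[:,2]]
for q in [[(-.07,.075,.07),(-.07,-.075,.07),(.07,-.075,.07),(.07,.075,.07)],
 [(-.156,.058,.023),(-.156,-.058,.023),(-.078,-.058,.023),(-.078,.058,.023)],[(-.184,.033,.043),(-.184,-.033,.043)],[(-.054,.017,.168),(-.054,-.017,.168),(-.018,-.017,.168),(-.018,.017,.168)]]:
    uv=proj(w,P(q),st);print(uv.round());cv2.polylines(im,[uv.round().astype(int)],True,(0,0,255),1)
cv2.imwrite("pics/w3.png",im)
E
```

```text
t 5.05 shift [ 2.1  0.1 -3.2] rot [-0.003 -0.001 -0.004] pos [ 0.5052 -0.1476  0.3268]
[[404. 258.]
 [235. 258.]
 [248. 379.]
 [392. 378.]]
[[380. 153.]
 [258. 153.]
 [264. 229.]
 [376. 229.]]
[[358. 123.]
 [281. 124.]]
[[351. 366.]
 [292. 367.]
 [294. 412.]
 [349. 411.]]
```

View pics/w3.png

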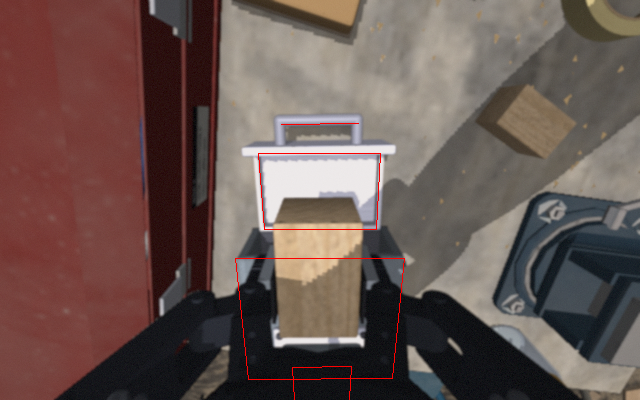

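```bash
python3 - <<'E'
from h import *
st=readout.get_state();w=imaging.read_camera("wrist")
im=cv2.imread("pics/w3raw.png");cv2.imwrite("pics/w3c.png",cv2.resize(im[100:280,225:415],None,fx=3.3,fy=3.3,interpolation=cv2.INTER_CUBIC))
p=np.array([.6197,-.1287,.1453]);c,s=np.cos(p[2]),np.sin(p[2]);R=np.array([[c,-s],[s,c]])
for n,uv,z in [("plate out",(320,145),.058),("plate in",(320,154),.058),("bar",(320,119),.045),("bar",(320,119),.048),("barL",(362,119),.045),("barR",(275,119),.045),("plL",(395,150),.058),("plR",(243,150),.058)]:
    x=back(w,uv,z,st);print(n,((x[:2]-p[:2])@R).round(4))
E
```

```text
plate out [-0.1684  0.0025]
plate in [-0.161   0.0025]
bar [-0.1885  0.0027]
bar [-0.1886  0.0026]
barL [-0.1884  0.0381]
barR [-0.1886 -0.0353]
plL [-0.1641  0.0645]
plR [-0.1645 -0.061 ]
```

View pics/w3c.png

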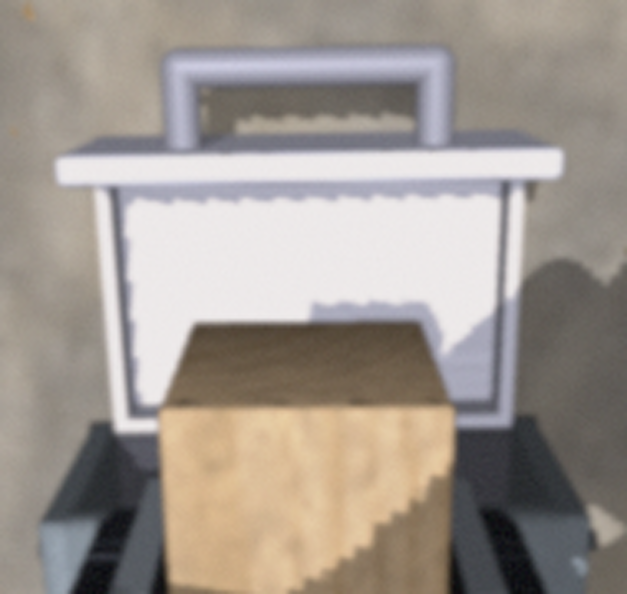

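```bash
python3 - <<'E'
from h import *
st=readout.get_state();w=imaging.read_camera("wrist")
p=np.array([.6197,-.1287,.1453]);c,s=np.cos(p[2]),np.sin(p[2]);R=np.array([[c,-s],[s,c]])
u=lambda x,y:(225+(x+.5)/3.3-.5,100+(y+.5)/3.3-.5)
for n,uv,z in [("plate in",u(320,185),.058),("rear floor",u(480,403),.010),("rear wall in top",u(480,412),.023),("rear out",u(480,430),.023),("floorL(img) ",u(133,380),.01),("floorR",u(495,380),.01)]:
    x=back(w,uv,z,st);print(n,((x[:2]-p[:2])@R).round(4))
# held block: bottom corners front edge
for uv in [u(192,323),u(420,323),u(160,405),u(455,405)]:
    print(uv)
for z in (.326-.174,.326-.136):
  pass
X=lambda a,b,d: st["eef_pos"]+Ro.from_quat(st["tcp_rot"]).apply([a,b,d])
for q in [(-.019,-.03,.174),(.019,-.03,.174),(-.019,-.03,.136),(.019,-.03,.136)]: print(q,proj(w,X(*q),st))
goal([*(p[:2]+R@np.array([-.118,.0015])),.215],98.3)
E
```

```text
plate in [-0.1598  0.0051]
rear floor [-0.0814  0.0581]
rear wall in top [-0.0836  0.0557]
rear out [-0.0775  0.056 ]
floorL(img)  [-0.0897 -0.0543]
floorR [-0.0894  0.0625]
(282.8333333333333, 197.53030303030303)
(351.92424242424244, 197.53030303030303)
(273.1363636363636, 222.37878787878788)
(362.530303030303, 222.37878787878788)
(-0.019, -0.03, 0.174) [[281.55222485 206.90906532]]
(0.019, -0.03, 0.174) [[353.1948568  206.91937947]]
(-0.019, -0.03, 0.136) [[270.16149492 237.65838852]]
(0.019, -0.03, 0.136) [[364.14690566 237.67561753]]
t 5.2 shift [ -0.4  -1.2 111.5] rot [-0.004 -0.003  0.   ] pos [ 0.5043 -0.144   0.3265]
```

The arm was still settling when that picture was taken, so I'll retake it now that it's at rest.

```bash
python3 - <<'E'
from h import *
st=readout.get_state();print(st["eef_pos"],st["dq"].round(3));w=imaging.read_camera("wrist");print(readout.get_state()["eef_pos"])
im=w["img"][:,:,::-1]
cv2.imwrite("pics/w4c.png",cv2.resize(im[100:280,225:415],None,fx=3.3,fy=3.3,interpolation=cv2.INTER_CUBIC));cv2.imwrite("pics/w4.png",im)
E
```

```text
[ 0.50430357 -0.14396266  0.32653878] [ 0.021 -0.017  0.006 -0.002 -0.    -0.   ]
[ 0.50435351 -0.14356827  0.32696183]
```

View pics/w4c.png

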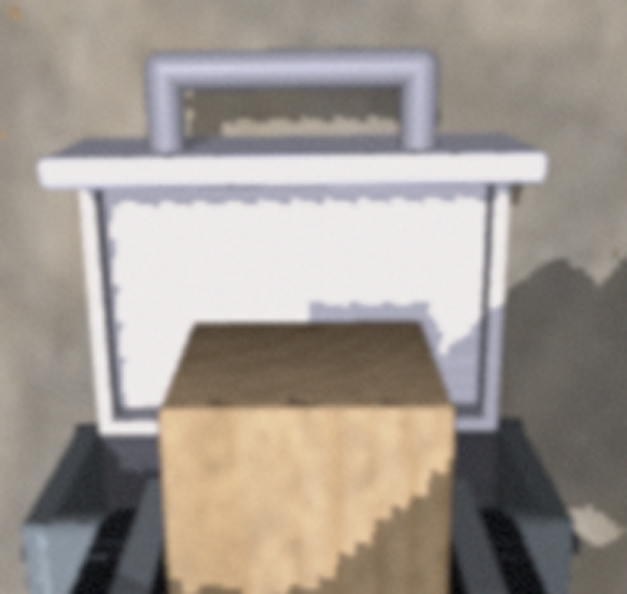

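View pics/w4.png

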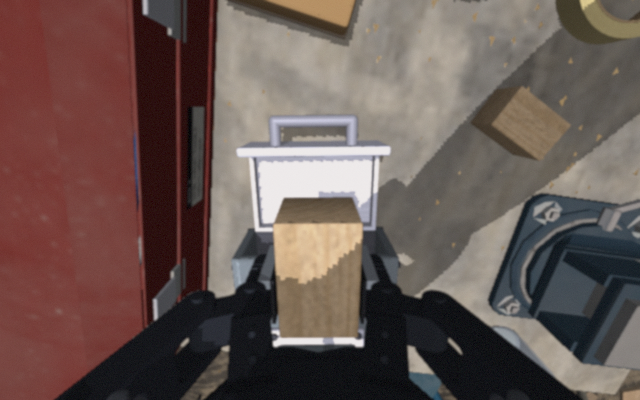

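```bash
python3 - <<'E'
from h import *
st=readout.get_state();w=imaging.read_camera("wrist")
R=Ro.from_quat(st["tcp_rot"])
u=lambda x,y:np.array((225+(x+.5)/3.3-.5,100+(y+.5)/3.3-.5))
W=[((-.07,.075,.07),u(572,520),0),((-.07,-.075,.07),u(25,525),0),
 ((0,.058,.01),u(478,403),1),((0,-.058,.01),u(118,408),1), # rear inner floor corners
 ]
pts=[("rearfloorR",u(478,404),.01),("rearfloorL",u(118,410),.01),("plateL",u(40,158),.058),("plateR",u(546,155),.058),("plateinL",u(45,187),.058),("plateinR",u(546,184),.058),("barL",u(150,65),.045),("barR",u(436,65),.045),("baseL",u(25,525),.07),("baseR",u(570,520),.07)]
p=np.array([.6197,-.1287,.1453]);c,s=np.cos(p[2]),np.sin(p[2]);M=np.array([[c,-s],[s,c]])
for n,uv,z in pts:
    x=back(w,uv,z,st);print(n,x[:2].round(4),((x[:2]-p[:2])@M).round(4))
# held block
obs=np.array([u(192,323),u(420,323),u(160,405),u(455,405),(275,337),(362,337)])
def blk(q):
    B=np.array([(-.019,-.03,.019),(.019,-.03,.019),(-.019,-.03,-.019),(.019,-.03,-.019),(-.019,.03,-.019),(.019,.03,-.019)])
    return st["eef_pos"]+R.apply(Ro.from_rotvec([q[3],0,q[4]]).apply(B)+q[:3])
r=least_squares(lambda q:(proj(w,blk(q),st)-obs).ravel()[:8],[0,0,.155,0,0]);print(r.x.round(4),(proj(w,blk(r.x),st)-obs).round(1).tolist())
E
```

```text
rearfloorR [ 0.5316 -0.0824] [-0.0805  0.0585]
rearfloorL [ 0.5507 -0.1985] [-0.0783 -0.0591]
plateL [ 0.4648 -0.2162] [-0.1659 -0.0641]
plateR [ 0.4457 -0.0911] [-0.1668  0.0624]
plateinL [ 0.4719 -0.2145] [-0.1587 -0.0635]
plateinR [ 0.4527 -0.0895] [-0.1595  0.0629]
barL [ 0.4392 -0.1931] [-0.1879 -0.0376]
barR [ 0.4286 -0.1206] [-0.188   0.0357]
baseL [ 0.5614 -0.2113] [-0.0696 -0.0733]
baseR [ 0.5387 -0.0663] [-0.0711  0.0734]
[ 2.000e-04 -3.300e-03  1.617e-01 -1.910e-02 -1.000e-04] [[0.4, -0.0], [0.2, -0.0], [-0.3, 0.0], [-0.2, 0.0], [3.5, 0.9], [-5.2, 1.0]]
```

```bash
python3 - <<'E'
from h import *
p=np.array([.6197,-.1287,.1453]);c,s=np.cos(p[2]),np.sin(p[2]);M=np.array([[c,-s],[s,c]])
goal([*(p[:2]+M@np.array([-.116,-.0005])),.191],98.3)
E
```

```text
t 5.3 shift [ -2.9   0.4 136.4] rot [-0.002 -0.002  0.002] pos [ 0.5045 -0.1434  0.3274]
```

Emit:
apply_moves(steps=[{"tx": 0,"ty": 0,"tz": 50,"wx": 0,"wy": 0,"wz": 0},{"tx": 0,"ty": 0,"tz": 80,"wx": 0,"wy": 0,"wz": 0},{"tx": 0,"ty": 0,"tz": 80,"wx": 0,"wy": 0,"wz": 0},{"tx": 0,"ty": 0,"tz": 80,"wx": 0,"wy": 0,"wz": 0}])

```text
time: 5.7
eef_pos: [0.505, -0.1438, 0.2488]
tcp_rot: [0.653, 0.757, -0.0, -0.001]
contact_force: [0.2, -0.3, 0.0]
opening: 0.44
```

```bash
python3 - <<'E'
from h import *
goal([.505,-.146,.191],98.3)
E
```

```text
t 5.7 shift [-2.2 -0.3 57.8] rot [-0.001 -0.001  0.002] pos [ 0.505  -0.1438  0.2488]
```

Emit:
apply_moves(steps=[{"tx": -2,"ty": 0,"tz": 25,"wx": 0,"wy": 0,"wz": 0},{"tx": -2,"ty": 0,"tz": 42,"wx": 0,"wy": 0,"wz": 0},{"tx": -2,"ty": 0,"tz": 52,"wx": 0,"wy": 0,"wz": 0},{"tx": -2,"ty": 0,"tz": 56,"wx": 0,"wy": 0,"wz": 0},{"tx": -2,"ty": 0,"tz": 58,"wx": 0,"wy": 0,"wz": 0},{"tx": -2,"ty": 0,"tz": 58,"wx": 0,"wy": 0,"wz": 0}])

```text
time: 6.3
eef_pos: [0.5059, -0.1469, 0.1917]
tcp_rot: [0.654, 0.757, 0.0, 0.001]
contact_force: [-0.0, 0.2, -0.5]
opening: 0.44
```

```bash
python3 - <<'E'
from h import *
goal([.505,-.146,.191],98.3); print(readout.get_state()["contact_force"])
w=imaging.read_camera("wrist");cv2.imwrite("pics/w5.png",w["img"][:,:,::-1])
E
```

```text
t 6.3 shift [ 1.  -0.7  0.7] rot [0.001 0.001 0.001] pos [ 0.5059 -0.1469  0.1917]
[-0.02235915  0.22980748 -0.49674965]
```

View pics/w5.png

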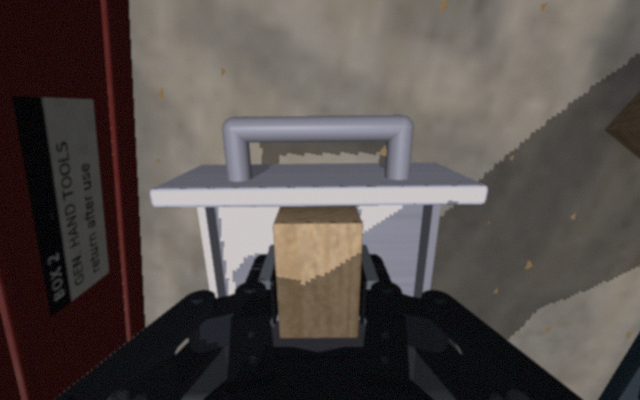

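The block is centred in the tray behind the plate (px 318,270), with nothing touching yet. I'll lower 2 mm and release.

Emit:
apply_moves(steps=[{"tx": 0,"ty": 0,"tz": 2,"wx": 0,"wy": 0,"wz": 0},{"tx": 0,"ty": 0,"tz": 2,"wx": 0,"wy": 0,"wz": 0}])

```text
time: 6.55
eef_pos: [0.5057, -0.1469, 0.1893]
tcp_rot: [0.654, 0.757, 0.0, 0.001]
contact_force: [-0.8, -0.3, 0.9]
opening: 0.437
```

Emit:
apply_moves(steps=[{"tx": 0,"ty": 0,"tz": 0,"wx": 0,"wy": 0,"wz": 0},{"tx": 0,"ty": 0,"tz": 0,"wx": 0,"wy": 0,"wz": 0},{"tx": 0,"ty": 0,"tz": 0,"wx": 0,"wy": 0,"wz": 0},{"tx": 0,"ty": 0,"tz": 0,"wx": 0,"wy": 0,"wz": 0}], hand=0.65)

```text
time: 6.95
eef_pos: [0.5053, -0.1467, 0.1887]
tcp_rot: [0.654, 0.757, -0.0, -0.0]
contact_force: [0.3, -0.2, 0.1]
opening: 0.652
```

Emit:
apply_moves(steps=[{"tx": 0,"ty": 0,"tz": -30,"wx": 0,"wy": 0,"wz": 0},{"tx": 0,"ty": 0,"tz": -70,"wx": 0,"wy": 0,"wz": 0},{"tx": 0,"ty": 0,"tz": -110,"wx": 0,"wy": 0,"wz": 0},{"tx": 0,"ty": -60,"tz": -110,"wx": 0,"wy": 0,"wz": 0},{"tx": 0,"ty": -60,"tz": -110,"wx": 0,"wy": 0,"wz": 0},{"tx": 0,"ty": -60,"tz": -110,"wx": 0,"wy": 0,"wz": 0},{"tx": 0,"ty": -60,"tz": -110,"wx": 0,"wy": 0,"wz": 0}])

```text
time: 7.65
eef_pos: [0.4463, -0.1555, 0.2986]
tcp_rot: [0.654, 0.756, 0.0, 0.0]
contact_force: [0.3, -0.5, 0.7]
opening: 0.648
```

```bash
python3 - <<'E'
from h import *
w=imaging.read_camera("wrist");cv2.imwrite("pics/w6.png",w["img"][:,:,::-1])
s=imaging.read_camera("scene")["img"][155:315,340:480,::-1];cv2.imwrite("pics/s6.png",cv2.resize(s,None,fx=3.7,fy=3.7,interpolation=cv2.INTER_CUBIC))
p=np.array([.6197,-.1287,.1453]);c,s=np.cos(p[2]),np.sin(p[2]);M=np.array([[c,-s],[s,c]])
X=p[:2]+M@np.array([-.188-.03,-.001]);print(np.hypot(*X))
goal([*X,.215],98.3)
E
```

```text
0.43512460748500503
t 7.75 shift [  0.5 -43.   83.6] rot [ 0.    -0.     0.001] pos [ 0.4468 -0.1555  0.2986]
```

View pics/w6.png

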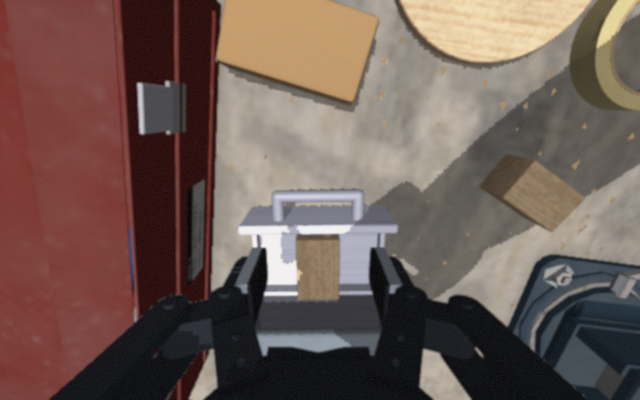

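View pics/s6.png

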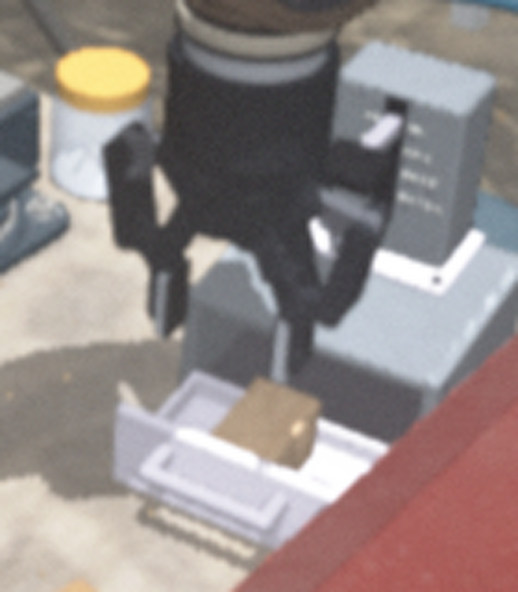

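The block lies flat in the drawer, let go (wrist px 318,268; the scene view agrees). Next I'll close the fingers, go down in front of the pull and push.

Emit:
apply_moves(steps=[{"tx": 0,"ty": -43,"tz": 0,"wx": 0,"wy": 0,"wz": 0},{"tx": 0,"ty": -43,"tz": 30,"wx": 0,"wy": 0,"wz": 0},{"tx": 0,"ty": -43,"tz": 60,"wx": 0,"wy": 0,"wz": 0},{"tx": 0,"ty": -43,"tz": 85,"wx": 0,"wy": 0,"wz": 0},{"tx": 0,"ty": -43,"tz": 95,"wx": 0,"wy": 0,"wz": 0},{"tx": 0,"ty": -43,"tz": 95,"wx": 0,"wy": 0,"wz": 0},{"tx": 0,"ty": -43,"tz": 95,"wx": 0,"wy": 0,"wz": 0}], hand=0)

```text
time: 8.45
eef_pos: [0.4043, -0.162, 0.2044]
tcp_rot: [0.654, 0.757, 0.0, 0.0]
contact_force: [0.4, 0.2, 0.2]
opening: 0.002
```

```bash
python3 - <<'E'
from h import *
w=imaging.read_camera("wrist");cv2.imwrite("pics/w7.png",w["img"][:,:,::-1])
p=np.array([.6197,-.1287,.1453]);c,s=np.cos(p[2]),np.sin(p[2]);M=np.array([[c,-s],[s,c]])
for x in(-.204,-.13,-.115):goal([*(p[:2]+M@np.array([x,-.001])),.203],98.3)
E
```

```text
t 8.5 shift [ 0.8 13.9  1.8] rot [0.002 0.001 0.001] pos [ 0.4044 -0.1621  0.2048]
t 8.5 shift [ 0.8 87.9  2. ] rot [0.002 0.001 0.001] pos [ 0.4044 -0.1621  0.2048]
t 8.5 shift [  0.8 102.9   2. ] rot [0.002 0.001 0.001] pos [ 0.4044 -0.1621  0.2048]
```

View pics/w7.png

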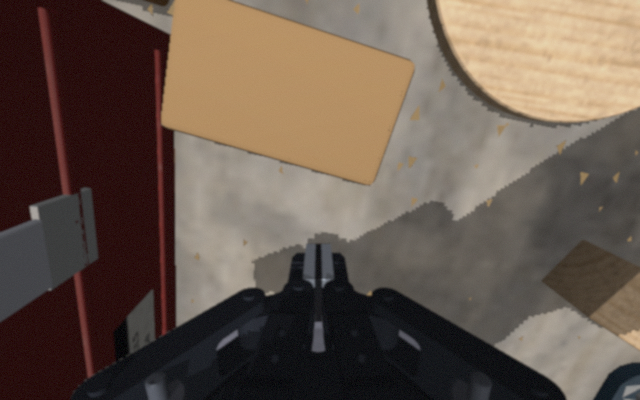

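Fingers are shut and on the bench-side of the pull, clear of the sander (px 290,85). I'll start the push.

Emit:
apply_moves(steps=[{"tx": 0,"ty": 8,"tz": 1,"wx": 0,"wy": 0,"wz": 0},{"tx": 0,"ty": 16,"tz": 1,"wx": 0,"wy": 0,"wz": 0},{"tx": 0,"ty": 24,"tz": 1,"wx": 0,"wy": 0,"wz": 0},{"tx": 0,"ty": 32,"tz": 1,"wx": 0,"wy": 0,"wz": 0},{"tx": 0,"ty": 40,"tz": 1,"wx": 0,"wy": 0,"wz": 0},{"tx": 0,"ty": 48,"tz": 1,"wx": 0,"wy": 0,"wz": 0},{"tx": 0,"ty": 56,"tz": 1,"wx": 0,"wy": 0,"wz": 0},{"tx": 0,"ty": 64,"tz": 1,"wx": 0,"wy": 0,"wz": 0},{"tx": 0,"ty": 72,"tz": 1,"wx": 0,"wy": 0,"wz": 0},{"tx": 0,"ty": 80,"tz": 1,"wx": 0,"wy": 0,"wz": 0}])

```text
time: 9.5
eef_pos: [0.4831, -0.1498, 0.2025]
tcp_rot: [0.654, 0.757, 0.0, -0.0]
contact_force: [-2.8, 0.4, 2.1]
opening: 0.001
```

Emit:
apply_moves(steps=[{"tx": 0,"ty": 4,"tz": 0,"wx": 0,"wy": 0,"wz": 0},{"tx": 0,"ty": 8,"tz": 0,"wx": 0,"wy": 0,"wz": 0},{"tx": 0,"ty": 12,"tz": 0,"wx": 0,"wy": 0,"wz": 0},{"tx": 0,"ty": 15,"tz": 0,"wx": 0,"wy": 0,"wz": 0}])

```text
time: 9.9
eef_pos: [0.4976, -0.1478, 0.2025]
tcp_rot: [0.654, 0.756, 0.0, -0.0]
contact_force: [-2.1, 0.8, 1.0]
opening: -0.002
```

```bash
python3 - <<'E'
from h import *
s=imaging.read_camera("scene")["img"][155:315,340:480,::-1];cv2.imwrite("pics/s7.png",cv2.resize(s,None,fx=3.7,fy=3.7,interpolation=cv2.INTER_CUBIC))
p=np.array([.6197,-.1287,.1453]);c,s=np.cos(p[2]),np.sin(p[2]);M=np.array([[c,-s],[s,c]])
goal([*(p[:2]+M@np.array([-.115,-.001])),.203],98.3);print(readout.get_state()["contact_force"])
E
```

```text
t 9.95 shift [ 0.3  8.3 -0.3] rot [0.001 0.    0.   ] pos [ 0.4979 -0.1478  0.2027]
[-0.82467699 -0.66146965  0.8979466 ]
```

View pics/s7.png

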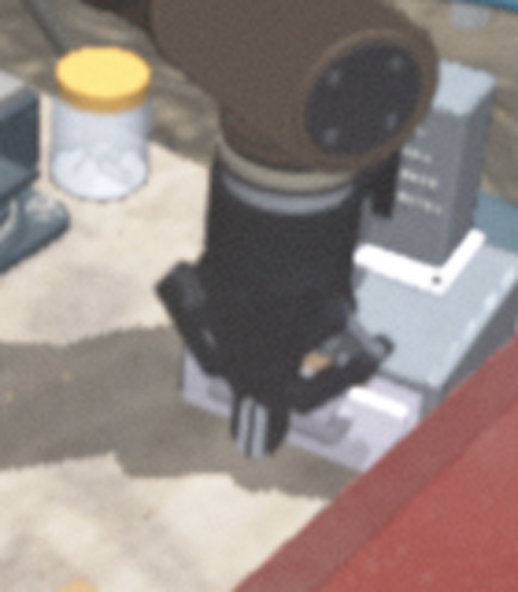

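Emit:
apply_moves(steps=[{"tx": 0,"ty": 3,"tz": 0,"wx": 0,"wy": 0,"wz": 0},{"tx": 0,"ty": 6,"tz": 0,"wx": 0,"wy": 0,"wz": 0},{"tx": 0,"ty": 8,"tz": 0,"wx": 0,"wy": 0,"wz": 0},{"tx": 0,"ty": 8,"tz": 0,"wx": 0,"wy": 0,"wz": 0}])

```text
time: 10.35
eef_pos: [0.5057, -0.1468, 0.2027]
tcp_rot: [0.654, 0.757, 0.0, 0.0]
contact_force: [-0.1, 0.7, -0.5]
opening: 0.002
```

Emit:
apply_moves(steps=[{"tx": 0,"ty": 2,"tz": 0,"wx": 0,"wy": 0,"wz": 0},{"tx": 0,"ty": 4,"tz": 0,"wx": 0,"wy": 0,"wz": 0},{"tx": 0,"ty": 4,"tz": 0,"wx": 0,"wy": 0,"wz": 0}])

```text
time: 10.65
eef_pos: [0.508, -0.1466, 0.2026]
tcp_rot: [0.653, 0.757, -0.003, -0.003]
contact_force: [-11.5, -2.3, 6.4]
opening: 0.002
```

A firm stop (11.5 N) came where the shut position was expected. I'll back off, lift and check.

Emit:
apply_moves(steps=[{"tx": 0,"ty": -30,"tz": 0,"wx": 0,"wy": 0,"wz": 0},{"tx": 0,"ty": -30,"tz": -50,"wx": 0,"wy": 0,"wz": 0},{"tx": 0,"ty": -30,"tz": -100,"wx": 0,"wy": 0,"wz": 0},{"tx": 0,"ty": -30,"tz": -130,"wx": 0,"wy": 0,"wz": 0},{"tx": 0,"ty": -30,"tz": -130,"wx": 0,"wy": 0,"wz": 0},{"tx": 0,"ty": -30,"tz": -130,"wx": 0,"wy": 0,"wz": 0},{"tx": 0,"ty": -30,"tz": -130,"wx": 0,"wy": 0,"wz": 0}])

```text
time: 11.35
eef_pos: [0.4793, -0.1503, 0.3313]
tcp_rot: [0.654, 0.757, -0.0, -0.001]
contact_force: [-0.5, -0.8, 1.0]
opening: 0.001
```

```bash
python3 - <<'E'
from h import *
st=readout.get_state();w=imaging.read_camera("wrist");cv2.imwrite("pics/w8.png",w["img"][:,:,::-1])
t=imaging.read_camera("top");s=imaging.read_camera("scene")
a=cv2.resize(t["img"][95:225,340:440,::-1],(400,520),interpolation=cv2.INTER_CUBIC);b=cv2.resize(s["img"][155:315,360:480,::-1],(390,520),interpolation=cv2.INTER_CUBIC)
cv2.imwrite("pics/ts8.png",np.hstack([a,b]))
p=np.array([.6197,-.1287,.1453]);c,s=np.cos(p[2]),np.sin(p[2]);M=np.array([[c,-s],[s,c]])
goal([*(p[:2]+M@np.array([-.036,0])),.36],98.3)
E
```

```text
t 11.5 shift [  1.1 106.  -29.4] rot [-0.003 -0.002  0.   ] pos [ 0.4793 -0.1503  0.3309]
```

View pics/w8.png

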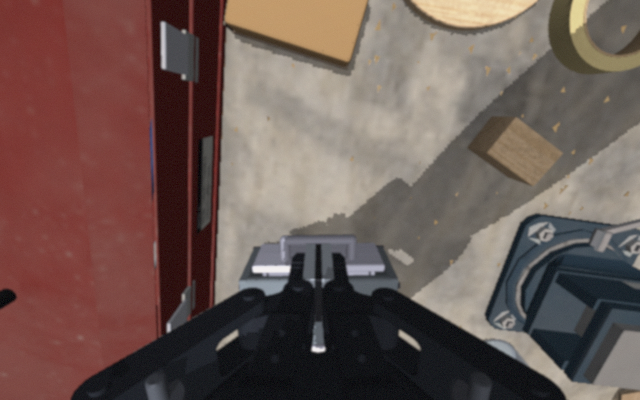

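View pics/ts8.png

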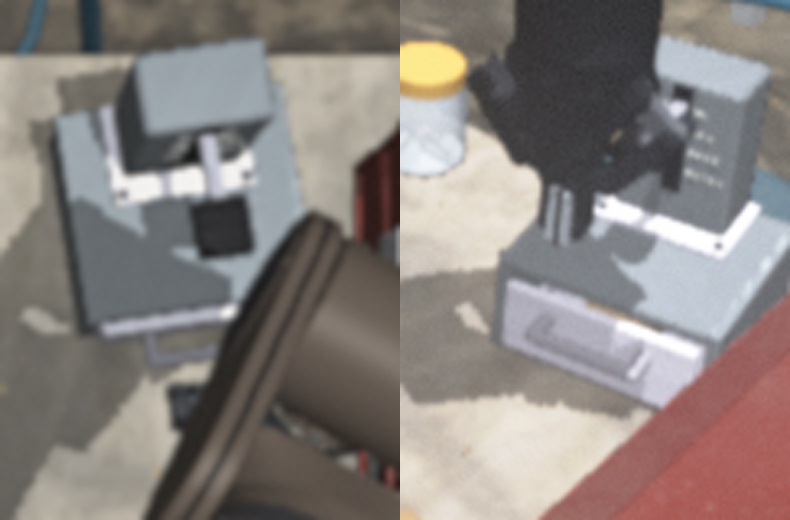

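```bash
python3 - <<'E'
from h import *
st=readout.get_state();w=imaging.read_camera("wrist");im=w["img"][:,:,::-1]
cv2.imwrite("pics/w9.png",cv2.resize(im[220:310,225:415],None,fx=4,fy=4,interpolation=cv2.INTER_CUBIC))
p=np.array([.6197,-.1287,.1453]);c,s=np.cos(p[2]),np.sin(p[2]);M=np.array([[c,-s],[s,c]])
def P(q): q=np.array(q);return np.c_[q[:,:2]@M.T+p[:2],q[:,2]]
for x in (-.077,-.083,-.07): print(x,[((a+.5-np.array([225,220]))*4-.5).round() for a in proj(w,P([(x,.062,.058),(x,-.064,.058),(x,.075,.07),(x,-.075,.07)]),st)])
for x in (-.098,-.103,-.108): print(x,[((a+.5-np.array([225,220]))*4-.5).round() for a in proj(w,P([(x,.033,.045),(x,-.033,.045)]),st)])
E
```

```text
-0.077 [array([632., 191.]), array([108., 192.]), array([700., 218.]), array([ 49., 219.])]
-0.083 [array([634., 169.]), array([106., 169.]), array([702., 195.]), array([ 47., 196.])]
-0.07 [array([630., 216.]), array([110., 217.]), array([697., 245.]), array([ 51., 245.])]
-0.098 [array([509.,  88.]), array([240.,  88.])]
-0.103 [array([509.,  69.]), array([239.,  70.])]
-0.108 [array([510.,  51.]), array([238.,  51.])]
```

View pics/w9.png

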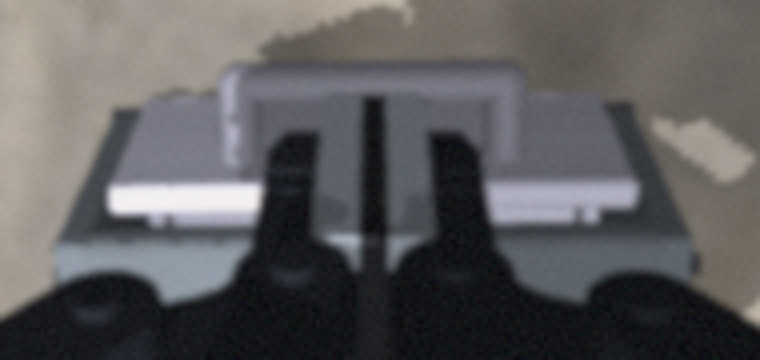

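The drawer reads shut: the plate's back edge is flush with the base front and the bar has moved about 88 mm. Next is the lever; I'll check the pad in the top view and move above it.

```bash
python3 - <<'E'
from h import *
t=imaging.read_camera("top")
p=np.array([.6197,-.1287,.1453]);c,s=np.cos(p[2]),np.sin(p[2]);M=np.array([[c,-s],[s,c]])
x=back(t,(340+(223+.5)/4-.5,95+(226+.5)/4-.5),.168);print(x,(x[:2]-p[:2])@M)
goal([*(p[:2]+M@np.array([-.037,0])),.37],98.3)
E
```

```text
[ 0.58472923 -0.13474698  0.168     ] [-0.0354778  -0.00091987]
t 11.6 shift [  1.3 104.8 -38.8] rot [-0.002 -0.001  0.   ] pos [ 0.4795 -0.1504  0.3314]
```

Emit:
apply_moves(steps=[{"tx": 0,"ty": 0,"tz": -39,"wx": 0,"wy": 0,"wz": 0},{"tx": 1,"ty": 40,"tz": -39,"wx": 0,"wy": 0,"wz": 0},{"tx": 1,"ty": 80,"tz": -39,"wx": 0,"wy": 0,"wz": 0},{"tx": 1,"ty": 105,"tz": -39,"wx": 0,"wy": 0,"wz": 0},{"tx": 1,"ty": 105,"tz": -39,"wx": 0,"wy": 0,"wz": 0},{"tx": 1,"ty": 105,"tz": -39,"wx": 0,"wy": 0,"wz": 0},{"tx": 1,"ty": 105,"tz": -39,"wx": 0,"wy": 0,"wz": 0}])

```text
time: 12.3
eef_pos: [0.5827, -0.1344, 0.371]
tcp_rot: [0.654, 0.756, -0.0, -0.001]
contact_force: [0.7, -1.1, 0.4]
opening: -0.0
```

```bash
python3 - <<'E'
from h import *
t=imaging.read_camera("top");s=imaging.read_camera("scene")
b=cv2.resize(s["img"][155:315,360:480,::-1],(390,520),interpolation=cv2.INTER_CUBIC)
cv2.imwrite("pics/s10.png",b)
p=np.array([.6197,-.1287,.1453]);c,s=np.cos(p[2]),np.sin(p[2]);M=np.array([[c,-s],[s,c]])
goal([*(p[:2]+M@np.array([-.037,0])),.342],98.3)
E
```

```text
t 12.4 shift [ 0.3  0.5 29.5] rot [-0.001 -0.    -0.   ] pos [ 0.5826 -0.1345  0.3715]
```

View pics/s10.png

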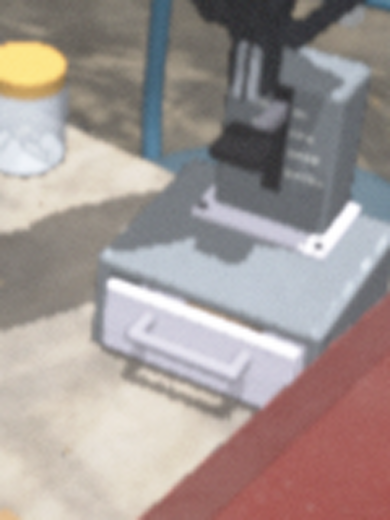

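Fingers stand over the pad (px 245,130) and the drawer is shut. I'll press in stages.

Emit:
apply_moves(steps=[{"tx": 0,"ty": 0,"tz": 15,"wx": 0,"wy": 0,"wz": 0},{"tx": 0,"ty": 0,"tz": 25,"wx": 0,"wy": 0,"wz": 0},{"tx": 0,"ty": 0,"tz": 31,"wx": 0,"wy": 0,"wz": 0},{"tx": 0,"ty": 0,"tz": 36,"wx": 0,"wy": 0,"wz": 0},{"tx": 0,"ty": 0,"tz": 36,"wx": 0,"wy": 0,"wz": 0}])

```text
time: 12.9
eef_pos: [0.5829, -0.1343, 0.335]
tcp_rot: [0.654, 0.757, -0.001, -0.002]
contact_force: [-3.7, 0.7, 3.9]
opening: -0.001
```

Emit:
apply_moves(steps=[{"tx": 0,"ty": 0,"tz": 5,"wx": 0,"wy": 0,"wz": 0},{"tx": 0,"ty": 0,"tz": 10,"wx": 0,"wy": 0,"wz": 0},{"tx": 0,"ty": 0,"tz": 15,"wx": 0,"wy": 0,"wz": 0},{"tx": 0,"ty": 0,"tz": 20,"wx": 0,"wy": 0,"wz": 0},{"tx": 0,"ty": 0,"tz": 25,"wx": 0,"wy": 0,"wz": 0},{"tx": 0,"ty": 0,"tz": 30,"wx": 0,"wy": 0,"wz": 0},{"tx": 0,"ty": 0,"tz": 35,"wx": 0,"wy": 0,"wz": 0},{"tx": 0,"ty": 0,"tz": 38,"wx": 0,"wy": 0,"wz": 0},{"tx": 0,"ty": 0,"tz": 38,"wx": 0,"wy": 0,"wz": 0}])

```text
time: 13.8
eef_pos: [0.5836, -0.1344, 0.2978]
tcp_rot: [0.654, 0.757, 0.0, 0.0]
contact_force: [-1.5, 1.0, 6.3]
opening: -0.0
```

Emit:
apply_moves(steps=[{"tx": 0,"ty": 0,"tz": 2,"wx": 0,"wy": 0,"wz": 0},{"tx": 0,"ty": 0,"tz": 4,"wx": 0,"wy": 0,"wz": 0},{"tx": 0,"ty": 0,"tz": 4,"wx": 0,"wy": 0,"wz": 0},{"tx": 0,"ty": 0,"tz": 4,"wx": 0,"wy": 0,"wz": 0}])

```text
time: 14.2
eef_pos: [0.5837, -0.1344, 0.295]
tcp_rot: [0.654, 0.757, 0.0, 0.0]
contact_force: [-4.6, 1.5, 9.5]
opening: 0.004
```

```bash
python3 - <<'E'
from h import *
for i in range(4):
    s=imaging.read_camera("scene");st=readout.get_state();print(st["time"],st["eef_pos"].round(4),st["contact_force"].round(1))
b=cv2.resize(s["img"][155:315,360:480,::-1],(585,780)[:2],interpolation=cv2.INTER_CUBIC)[:590]
cv2.imwrite("pics/s11.png",b)
w=imaging.read_camera("wrist");cv2.imwrite("pics/w11.png",w["img"][:,:,::-1])
t=imaging.read_camera("top");cv2.imwrite("pics/t11.png",t["img"][:,:,::-1])
E
```

```text
14.25 [ 0.5837 -0.1344  0.2951] [-3.6  1.5  8.6]
14.3 [ 0.5837 -0.1344  0.2951] [-3.6  1.2  8.9]
14.35 [ 0.5837 -0.1344  0.2951] [-3.7  1.3  8.6]
14.4 [ 0.5837 -0.1344  0.295 ] [-3.6  1.7  9.3]
```

View pics/s11.png

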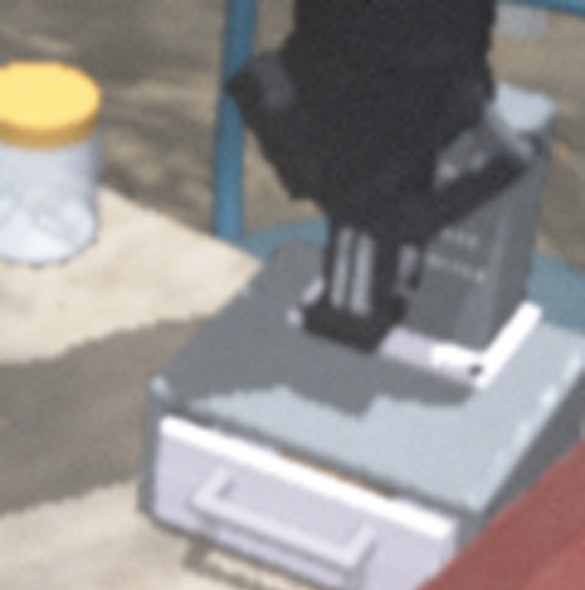

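View pics/w11.png

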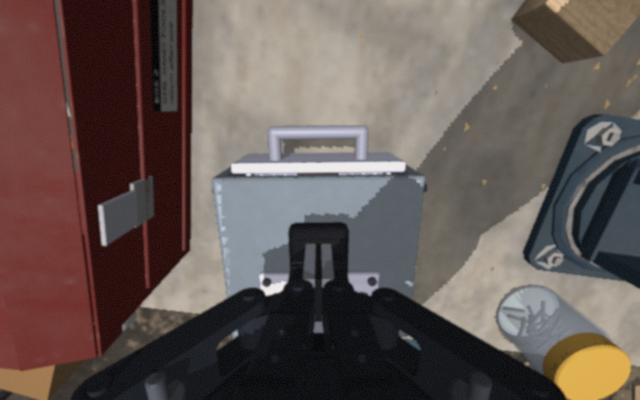

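The pad is down with the fingers on it (scene px 355,320), the drawer is shut, and it holds steadily at about 9 N. I'll add 2 mm for margin against the stop.

Emit:
apply_moves(steps=[{"tx": 0,"ty": 0,"tz": 2,"wx": 0,"wy": 0,"wz": 0},{"tx": 0,"ty": 0,"tz": 2,"wx": 0,"wy": 0,"wz": 0},{"tx": 0,"ty": 0,"tz": 2,"wx": 0,"wy": 0,"wz": 0},{"tx": 0,"ty": 0,"tz": 2,"wx": 0,"wy": 0,"wz": 0},{"tx": 0,"ty": 0,"tz": 2,"wx": 0,"wy": 0,"wz": 0}])

```text
time: 15.0
eef_pos: [0.5837, -0.1344, 0.2935]
tcp_rot: [0.654, 0.757, -0.0, 0.0]
contact_force: [-4.2, 1.6, 10.9]
opening: 0.001
```

```bash
python3 - <<'E'
from h import *
s=imaging.read_camera("scene");t=imaging.read_camera("top");w=imaging.read_camera("wrist");st=readout.get_state();print(st["time"],st["eef_pos"].round(4),st["contact_force"].round(1),st["dq"].round(4))
cv2.imwrite("pics/s12.png",cv2.resize(s["img"][170:270,390:490,::-1],(600,600),interpolation=cv2.INTER_CUBIC))
# pad bottom-front edge check: expected pixels of pad corners for lever 0.045/0.048
p=np.array([.6197,-.1287,.1453]);c,sn=np.cos(p[2]),np.sin(p[2]);M=np.array([[c,-sn],[sn,c]])
for l in (.030,.0405,.045,.048):
    q=np.array([(-.054,.017),(-.054,-.017)])@M.T+p[:2]
    uv=proj(s,np.vstack([np.c_[q,[.168-l]*2],np.c_[q,[.156-l]*2]]));print(l,((uv-[390,170])*6).round().tolist())
E
```

```text
15.15 [ 0.5837 -0.1344  0.2935] [-4.6  1.  10.5] [ 0.0005  0.0017  0.0006  0.0004  0.0002 -0.0017]
0.03 [[189.0, 246.0], [285.0, 279.0], [186.0, 276.0], [281.0, 310.0]]
0.0405 [[186.0, 272.0], [281.0, 306.0], [183.0, 302.0], [277.0, 336.0]]
0.045 [[185.0, 283.0], [280.0, 317.0], [181.0, 313.0], [276.0, 347.0]]
0.048 [[184.0, 291.0], [279.0, 325.0], [181.0, 320.0], [275.0, 354.0]]
```

View pics/s12.png

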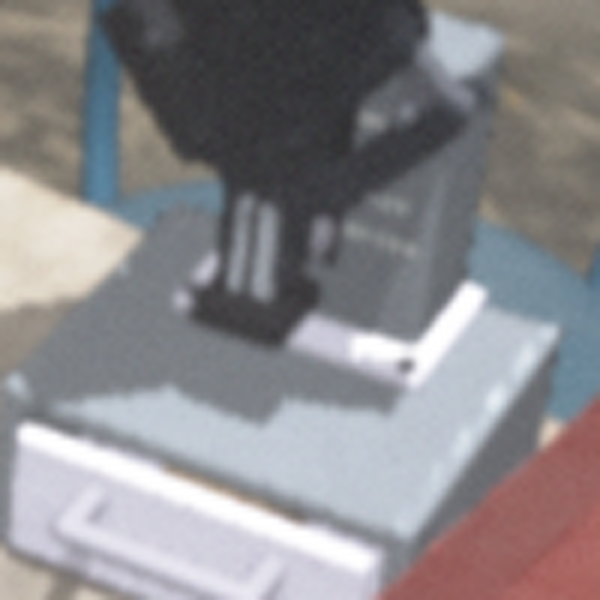

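The pad's bottom front corners at crop (187,313) and (275,346) match a lever position of about 45 mm. TCP height gives about 47 mm. The hold is steady at 10.5 N, so I'll hand in.

```bash
python3 -c "
from plant import ctrl
print(ctrl.sign_off())"
```

```text
the job is handed in; nothing more can be done
None
```

I put the long block in the drawer, shut the drawer and pressed the lever to the third click. I handed in at about 15 s of the 54 s, with the fingers still holding the lever down; no verdict was reported.

- **Block:** I took the wooden block farthest to the robot's left and laid it flat in the middle of the tray. After I let go, the wrist and scene pictures both showed it lying there.
- **Drawer:** I pushed the bar until it met a firm stop at 11.5 N. Pictures showed the bar had moved about 88 mm, with the plate flush against the base to about 2 mm. I did not measure the block again inside the shut drawer.
- **Lever:** I pressed it with the shut fingers. The scene picture puts it at about 45 mm and the tool height at about 47 mm. It was holding still at about 10.5 N.
- **Left alone:** I did not aim for or touch the flat block or the sanding block, but I did not measure them again at the end.

Two things went wrong along the way and were put right:
- The first move call was refused because its rows left out some of the six values.
- One wrist picture was taken while the arm was still settling, which put positions about 4 mm off, so I retook it.

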